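# Clear the seating weight, then draw the plug gauge to its yellow band and hold it

## Task

The bore of this used blower wheel is being checked: take the yellow-knobbed weight off the plug gauge and set it down, without dropping it, fully home in the yellow slot of the weight rack. Then draw the gauge straight up out of the hub until its whole yellow band shows while its red tip band is still hidden in the bore, and finish holding it there, still and without binding; do not put it back or let go. Do not lift or shove the wheel, never pull the gauge right out, and leave the red weight, can, ignition coil and screwdriver alone.

Things in the scene. Friction and masses are not known exactly. Their poses are not given: they have to be found in the camera images.
- wheel: Loose 2.4 kg assembly, 156 mm across: grey-finned blower wheel, face down on a round steel plate. Its black back plate is on top, 60 mm above the table; a square 40 mm aluminium hub in the middle rises to 75 mm. A round vertical bore, 17 mm wide, 70 mm deep, open above, runs down the hub on the body's z axis. Origin: centre of the underside, z up.
- gauge_grip (a point): Centre of the plug gauge's upright dark round handle, 30 mm in diameter, 50 mm tall; z up its axis. Its 16 mm shaft, 68 mm long, stands in the hub's bore. At the start the handle rests on the hub, this point 100 mm above the wheel's origin. The yellow band shows whole once the gauge is 34 mm up from there; the red tip band begins to show at 50 mm.
- gauge: The plug gauge, 0.18 to 0.33 kg; origin at the centre of its lower tip, 93 mm below the handle's centre, z up its axis. Down from the handle the shaft is 22 mm bare, 12 mm yellow, 16 mm bare, 18 mm red. It slides freely if kept upright, and drops back if let go.
- weight_knob (a point): Centre of the yellow weight's upright round yellow knob, 22 mm in diameter, 40 mm tall, on top of a steel disc 50 mm in diameter, 32 mm tall, with a yellow stripe. z up. The weight's underside is 52 mm below this point.
- weight: The yellow weight, 0.3 to 0.6 kg; origin at the centre of its underside. A cup in the underside, 34 mm wide and 10 mm deep, sits over the top of the gauge's 30 mm handle at the start: lift it straight up 15 mm or more first.
- slot_yellow: Yellow slot of the wooden weight rack: black round rim with a yellow floor and a yellow tab towards the robot (-x). Inner diameter 56 mm; rim top 14 mm, floor 4 mm above the origin (centre of its underside). Fixed. Which of the rack's three places is yellow varies; neighbours stand 85 mm apart along its y axis.
- slot_yellow_floor (a point): Centre of the floor of the yellow slot, on which the weight stands when home.
- slot_red: The red slot, same shape, taken by the red weight. Origin as for the yellow slot.
- slot_blue: The blue slot, same shape, empty; it stays empty.
- red_weight: Bystander: the red weight, same shape as the yellow one, standing in the red slot; origin at the centre of its underside.
- can: Bystander: upright can with a blue label, 60 mm in diameter, 110 mm tall; origin at the centre of its underside.
- coil: Bystander: black ignition coil lying on the table, about 150 mm long, 30 mm high; origin under the joint of head and rubber stem, x along the stem.
- driver: Bystander: screwdriver lying on the table; origin below its middle, x along it.
Mind the look-alikes: they are no part of the job. What is shaped like the weight but brown or green is not meant. Leave any blue look-alike of the wheel alone.

How it is judged:
On the way, in this order (a step that is already met when the one before it is completed fails the run):
1. the yellow weight stands fully home in the yellow slot, let go (horizontal distance between weight and slot_yellow_floor below 0.006 m and z of weight_knob in the frame of slot_yellow below 0.059 m and angle between weight_knob's own z axis and vertical below 0.06 rad and contact force between the fingers and weight below 0.2 N and linear speed of weight below 0.03 m/s), for 0.2 s.
2. the gauge is held partway out, the yellow band showing and the red band hidden (z of gauge_grip in the frame of wheel between 0.133 and 0.151 m and angle between the z axis of gauge_grip and the z axis of wheel, either way round below 0.06 rad and contact force between the fingers and gauge above 2 N and linear speed of gauge below 0.02 m/s and contact force between gauge and wheel below 12 N), for 0.3 s.
At the end, for the whole second after the job is handed in: Yellow weight upright and untouched in the yellow slot (6 mm; within 3 mm of its floor). Gauge gripped (2 N), at rest, 33 to 51 mm up from its seat, in line with the bore (0.06 rad), under 12 N between gauge and wheel. Wheel flat, within 15 mm of its start (all of step 1 and all of step 2 and distance of wheel from where it was at the start of the episode below 0.015 m and angle between wheel's own z axis and vertical below 0.03 rad); the arm keeps its last pose, push and grip.
It fails at once if the wheel is shoved, lifted or tipped (15 mm, 0.1 rad) (distance of wheel from where it was at the start of the episode above 0.015 m or angle between wheel's own z axis and vertical above 0.1 rad).
It fails at once if the gauge is pulled right out of the bore (z of gauge_grip in the frame of wheel above 0.165 m).
It fails at once if the yellow weight is dropped or knocked off (contact force between the fingers and weight below 0.1 N and linear speed of weight above 0.45 m/s).
It fails at once if the red weight, can, coil or screwdriver is disturbed (moved 20 mm) (distance of any of red_weight, can, coil, driver from where it was at the start of the episode above 0.02 m).
It also fails if it takes over 53 s, if anything falls off the work surface, if the arm or the gripper's body presses on something with over 40 N, if the wrist force passes 120 N, or if a joint passes its speed limit or range.

## Robot

A 6-joint arm with a two-finger parallel gripper is mounted at the origin on the work surface. World frame = base frame: x ahead of the robot, y to its left, z up, the work surface at z = 0. Lengths are in m, angles in rad, forces in N, time in s.
With the tool pointing down it reaches from about 0.425 to 0.925 m from the base axis. Payload 12.5 kg.
Tool frame: the origin (TCP) lies on the centre line of the jaws, within the pads' length; the fingertips stand 17 mm ahead of it and the grasp point (between the pads) lies 2 mm behind it; z points along the fingers, y is the direction in which the jaws open and shut (so a half turn about z gives the same grasp; the last joint's range is limited). The gripper opens to 85 mm and grips with 20 to 120 N. Pads are 22 mm wide; open, the fingers measure 114 mm over their backs; the gripper's body (76 mm by 85 mm) begins 54 mm behind the grasp point. The pads swing forward as they close: fully open they stand 13 mm farther back than shut.
Start: joints at [1.202, 0.491, 1.559, -0, 1.092, -0.106], TCP at [0.162, 0.604, 0.248] pointing down, gripper open.
Joint ranges: [-3.1, 3.1], [-0.84, 2.19], [0.05, 2.79], [-1.13, 4.28], [0.06, 2.93], [-2.69, 2.69]. Speed limits (rad/s): [2.22, 2.22, 2.79, 3.14, 3.14, 3.14].

## Interface

Orientations are given as a rotation vector (axis times angle).
In Python, from bench import observe, get_image, sign_off, spot_in, cut_out gives the robot as it stands.
- The arm moves only by the tool servo_tool, never from a script. Its argument "plan" is a list of rows, each a list of 3 entries, a list of its own where there are three numbers: the shift along the tool's x, y, z in cm, then the turn, a rotation vector about the tool's x, y, z in rad, then the closure, from -1 (fully open) to 1 (shut). In form: [[[tx, ty, tz], [wx, wy, wz], gripper], ...]. A call has 1 to 20 rows; each row shifts and turns the commanded pose from where the row before left it, along the tool's axes as they then stand; what a row does not reach is not made up. A row lasts 1/8 s, in which the tool goes at most 62.5 mm and 10.7 degrees, less where a joint would pass 70% of its speed; a pose out of reach is approached as far as the arm can. A call with a gripper value outside its range is refused whole. The fingers move at their own pace and stop on an object; "newtons" is the grip in N (left out, the last holds). Time passes only in rows, so rows that do not move let the fingers close. It gives the time, the measured TCP pose, the force and the opening at its end, in the units of the state.
- observe(): the state, without advancing time (a new reading comes with each control period).
- get_image(name): name is "scene" or "side" or "wrist"; returns a dict with "img" (420x560x3 uint8, blue, green, red), "z_map" (420x560 float32, m along the optical axis (not along the pixel's ray), 0 where there is no reading), "vfov" (degrees; the focal length in pixels is half the picture's height over the tangent of half this angle, whatever the lens; pixels are square), "cx", "cy" (the principal point, pixels), "rvec" (rotation vector, rad) and "tvec" (3), from world to camera coordinates, as OpenCV has them. Camera axes: x right, y down, z forward; pixel columns grow to the right and rows downward; lengths in m; the calibration is good to about 2 mm. A picture is of the moment at which its call begins.
- sign_off(): hands the job in, once; it reports no verdict.
Trained networks look in a picture, given as the dict that the camera call returned (one of the last four; its "shot" number tells which), for a name from the list of things; names that differ only in an ending like _2 or _b are one class to them, and where a whole thing is asked for, a point or a joint stands for the part that bears it (a point fixed in the world has none). Each returns a list of dicts, best first, with "score" (0 to 1); they miss things now and then, are a little off and sometimes report something else, mostly with a low value. They report only what shows in the picture. A call takes as long as a camera call. They do not tell look-alikes from the thing itself.
- spot_in(thing, picture): "point" ([x, y, z] in m, in world coordinates, good to about 4 mm: the middle of the surface that is visible of it).
- cut_out(thing, picture): "mask" (420x560 bool, what is visible of it).
The state is a dict: "time": time; "q": joint angles; "joint_velocities": joint speeds; "effort": joint torques, N m; "ee_pos": TCP position; "eef_rot": TCP orientation; "wrist_force": force on the tool from outside, world axes, zero at the start; "ft_torque": the same for the moment, N m; "finger_gap": finger opening in m.
Only numpy, scipy, OpenCV 4.12 (cv2) and the standard library are available. Lean on these libraries where they do the work, as an engineer would, in place of code of your own. Each camera call takes 0.05 s, during which the arm holds its last target.

## Working session

There is one attempt and no reset: what is moved stays moved. The work goes in short steps, Python scripts to look and compute and a tool call to move; the robot and the scene stay as the last step left them, time stands still between calls to the robot, and variables do not carry over. Pictures are saved under pics/ and viewed, and the job is handed in when it is done.

Besides the shell and the picture viewer there is one more tool, called after "Request:" as name(argument=value, ...) on one line, values as JSON. servo_tool: Moves the arm, as the interface text tells. Its arguments: {"type":"object","properties":{"plan":{"type":"array","items":{"type":"array"}},"newtons":{"type":"number"}},"required":["plan"]}

```bash
mkdir -p pics
cat > h.py <<'E'
import numpy as np, cv2
from bench import *
def K(d):
    f=d["img"].shape[0]/2/np.tan(np.radians(d["vfov"])/2); return f
def cam(d):
    R,_=cv2.Rodrigues(np.array(d["rvec"],float)); return R,np.array(d["tvec"],float)
def cloud(d):
    f=K(d);R,t=cam(d);z=d["z_map"];v,u=np.mgrid[:z.shape[0],:z.shape[1]]
    P=np.stack([(u-d["cx"])/f*z,(v-d["cy"])/f*z,z],-1)
    W=(P-t)@R; W[z<=0]=np.nan; return W
def proj(d,p):
    R,t=cam(d);c=R@np.array(p)+t;f=K(d);return c[:2]/c[2]*f+[d["cx"],d["cy"]]
E
python3 - <<'E'
from h import *
print(observe())
names="wheel gauge_grip gauge weight_knob weight slot_yellow slot_red slot_blue red_weight can coil driver".split()
for n in ["scene","side","wrist"]:
    d=get_image(n); cv2.imwrite(f"pics/{n}0.png",d["img"]); np.save(f"pics/{n}0.npy",cloud(d))
    print(n,d["shot"],d["vfov"],d["cx"],d["cy"],"campos",-cam(d)[0].T@cam(d)[1])
    for k in names:
        try: r=spot_in(k,d)
        except Exception as e: print(k,e); continue
        print(k,[(np.round(x["point"],3).tolist(),round(x["score"],2),np.round(proj(d,x["point"])).tolist()) for x in r[:4]])
print(observe()["time"])
E
```

```text
{'time': 0.0, 'q': array([ 1.20237618e+00,  4.91520651e-01,  1.55946790e+00, -6.98364769e-06,
        1.09168948e+00, -1.05607431e-01]), 'joint_velocities': array([-1.22643343e-03,  7.21259064e-05, -2.20929421e-03,  3.54311746e-04,
       -4.49047010e-04, -5.37113611e-04]), 'effort': array([ 4.61269406e-05, -6.18451166e+01, -2.61588746e+01, -1.40636575e-04,
        4.06892417e-03, -9.07870771e-06]), 'ee_pos': array([0.16227973, 0.60334216, 0.24774555]), 'eef_rot': array([-4.11600510e-01, -3.11426128e+00,  1.65939225e-03]), 'wrist_force': array([-0.03993715,  0.29297061,  0.14247215]), 'ft_torque': array([-0.05391695,  0.0128933 ,  0.01571621]), 'finger_gap': 0.08569863937658487}
scene 1 55.04857967743528 285.91675770739437 208.83771981405144 campos [ 1.11940662 -0.35131973  0.93956617]
wheel [([0.729, -0.372, 0.064], 0.93, [189.0, 348.0]), ([0.548, -0.214, 0.062], 0.59, [221.0, 257.0])]
gauge_grip [([0.484, 0.238, 0.015], 0.3, [347.0, 187.0])]
gauge [([0.537, -0.207, 0.089], 0.54, [220.0, 247.0])]
weight_knob [([0.527, -0.202, 0.15], 0.84, [217.0, 229.0]), ([0.373, -0.209, 0.032], 0.
[... 1499 characters left out ...]
6, 0.02], 0.16, [270.0, 376.0])]
slot_red [([0.445, 0.336, 0.019], 0.95, [270.0, 376.0])]
slot_blue [([0.495, 0.16, 0.013], 0.84, [280.0, 297.0]), ([0.466, 0.331, 0.044], 0.58, [260.0, 364.0]), ([0.482, 0.242, 0.014], 0.41, [271.0, 330.0])]
red_weight [([0.469, 0.332, 0.045], 0.84, [259.0, 363.0])]
can [([0.695, 0.026, 0.083], 0.6, [224.0, 213.0])]
coil [([0.731, -0.188, 0.023], 0.85, [249.0, 176.0])]
driver [([0.7, 0.176, 0.023], 0.75, [195.0, 273.0])]
wrist 3 67.72924314645701 279.346807605257 211.416062413203 campos [0.09622849 0.62058825 0.37505383]
wheel []
gauge_grip []
gauge []
weight_knob []
weight []
slot_yellow []
slot_red []
slot_blue []
red_weight []
can []
coil []
driver []
1.95
```

View pics/scene0.png

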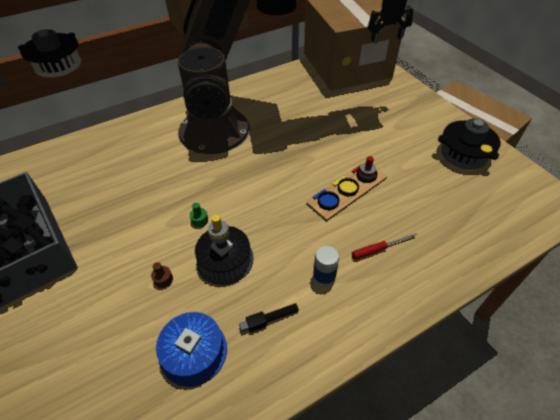

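Run:
```python
import cv2,numpy as np
a=cv2.imread("pics/scene0.png")[190:300,130:270];b=cv2.imread("pics/side0.png")[130:240,260:400]
cv2.imwrite("pics/crop0.png",np.vstack([cv2.resize(np.hstack([a,b]),None,fx=2.8,fy=2.8,interpolation=2)]))
# geometry from depth
from scipy.optimize import least_squares
def circ(P):
    A=np.c_[2*P[:,0],2*P[:,1],np.ones(len(P))];s=np.linalg.lstsq(A,(P**2).sum(1),rcond=None)[0]
    return s[0],s[1],np.sqrt(s[2]+s[0]**2+s[1]**2)
for n in ["scene","side"]:
    W=np.load(f"pics/{n}0.npy");img=cv2.imread(f"pics/{n}0.png")
    m=np.isfinite(W[...,2])
    def sel(c,r,z0,z1): return m&(np.hypot(W[...,0]-c[0],W[...,1]-c[1])<r)&(W[...,2]>z0)&(W[...,2]<z1)
    c=(.525,-.2)
    for z0,z1 in [(.052,.066),(.066,.08),(.08,.11),(.118,.138),(.142,.146),(.15,.175),(.178,.2)]:
        s=sel(c,.09 if z0<.06 else .04,z0,z1);P=W[s]
        if len(P)>5: print(n,z0,len(P),P.mean(0).round(4),"circ",np.round(circ(P[:,:2]),4),"z95",np.percentile(P[:,2],[5,50,95]).round(3))
    s=sel((.48,.23),.06,.0,.05)
    # yellow floor
    hsv=cv2.cvtColor(img,cv2.COLOR_BGR2HSV);y=(hsv[...,0]>20)&(hsv[...,0]<35)&(hsv[...,1]>150)
    P=W[s&y];print(n,"yellow",len(P),P.mean(0).round(4),np.percentile(P,[2,50,98],axis=0).round(3).tolist())
    hist=np.histogram(W[s][:,2],np.arange(0,.05,.002));print(hist[0])
```

```text
scene 0.052 1561 [ 0.5328 -0.2031  0.0607] circ [ 0.5216 -0.1996  0.0544] z95 [0.058 0.061 0.064]
scene 0.066 134 [ 0.5301 -0.2011  0.0743] circ [ 0.5215 -0.1994  0.0198] z95 [0.067 0.075 0.079]
scene 0.08 54 [ 0.5311 -0.202   0.091 ] circ [ 0.5206 -0.199   0.014 ] z95 [0.082 0.089 0.101]
scene 0.118 96 [ 0.5383 -0.2037  0.1273] circ [ 0.5195 -0.199   0.0246] z95 [0.119 0.126 0.136]
scene 0.142 38 [ 0.5324 -0.2031  0.1443] circ [ 0.5225 -0.2006  0.0219] z95 [0.142 0.145 0.146]
scene 0.15 68 [ 0.5273 -0.2008  0.1602] circ [ 0.5223 -0.1999  0.0106] z95 [0.15  0.16  0.173]
scene 0.178 70 [ 0.5219 -0.1998  0.1863] circ [ 0.5212 -0.1994  0.0083] z95 [0.18  0.187 0.19 ]
scene yellow 258 [0.4765 0.2376 0.0197] [[0.443, 0.209, 0.014], [0.477, 0.238, 0.019], [0.515, 0.264, 0.029]]
[ 39  26   9   7  20  60 144 124 116  89  49  27  42  46  22   3   1   0
   0   0   0   0   0   0]
side 0.052 1211 [ 0.518  -0.186   0.0596] circ [ 0.5208 -0.1956  0.0545] z95 [0.057 0.06  0.062]
side 0.066 113 [ 0.5175 -0.1879  0.0738] circ [ 0.5208 -0.1975  0.0201] z95 [0.068 0.074 0.078]
side 0.08 84 [ 0.5189 -0.1869  0.0935] circ [ 0.5211 -0.1954  0.0125] z95 [0.081 0.094 0.105]
side 0.118 110 [ 0.5159 -0.1799  0.1281] circ [ 0.5215 -0.1971  0.0235] z95 [0.119 0.128 0.137]
side 0.142 51 [ 0.5213 -0.1883  0.1446] circ [ 0.5213 -0.1969  0.0211] z95 [0.143 0.145 0.146]
side 0.15 64 [ 0.5194 -0.1906  0.1621] circ [ 0.5214 -0.1971  0.0095] z95 [0.151 0.162 0.173]
side 0.178 55 [ 0.5206 -0.1947  0.1846] circ [ 0.5212 -0.1966  0.0087] z95 [0.18  0.185 0.188]
side yellow 686 [0.4786 0.2355 0.017 ] [[0.442, 0.211, 0.012], [0.481, 0.236, 0.016], [0.513, 0.262, 0.026]]
[148  29   5   6  91 374 396 308 249 122  48  60 120  94  13   0   0   0
   0   0   0   0   0   0]
```

View pics/side0.png

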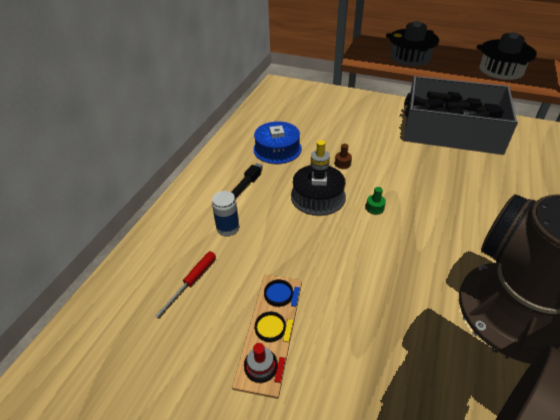

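View pics/crop0.png

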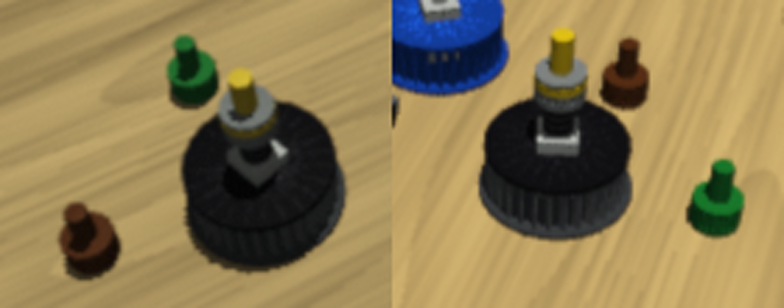

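The yellow weight is at scene (217,225) and side (320,150), sitting on the black wheel's gauge. Yellow knob and stripe match the description. The green weight at scene (198,216), the brown one at (161,276) and the blue wheel at (190,345) are look-alikes. The yellow slot is the middle one, at scene (347,187).

I'll turn the jaws radial and go above the yellow slot for a close look.

Request:
servo_tool(plan=[[[0,0,0],[0,0,0.1635],-1],[[0,0,0],[0,0,0.1635],-1],[[0,0,0],[0,0,0.1635],-1],[[0,0,0],[0,0,0.1635],-1],[[0,0,0],[0,0,0.1635],-1],[[0,0,0],[0,0,0.1635],-1],[[0,0,0],[0,0,0.1635],-1],[[0,0,0],[0,0,0.1635],-1]])

```text
time: 2.95
ee_pos: [0.1623, 0.6036, 0.2483]
eef_rot: [-2.227, -2.215, -0.0]
wrist_force: [0.4, 0.1, -0.1]
finger_gap: 0.0853
```

Request:
servo_tool(plan=[[[-2.3,2,-0.3],[0,0,0],-1],[[-2.3,2,-0.3],[0,0,0],-1],[[-2.3,2,-0.3],[0,0,0],-1],[[-2.3,2,-0.3],[0,0,0],-1],[[-2.3,2,-0.3],[0,0,0],-1],[[-2.3,2,-0.3],[0,0,0],-1],[[-2.3,2,-0.3],[0,0,0],-1],[[-2.3,2,-0.3],[0,0,0],-1],[[-2.3,2,-0.3],[0,0,0],-1],[[-2.3,2,-0.3],[0,0,0],-1],[[-2.3,2,-0.3],[0,0,0],-1],[[-2.3,2,-0.3],[0,0,0],-1],[[-2.3,2,-0.3],[0,0,0],-1],[[-2.3,2,-0.3],[0,0,0],-1],[[-2.3,2,-0.3],[0,0,0],-1],[[-2.3,2,-0.3],[0,0,0],-1],[[0,0,0],[0,0,0],-1]])

```text
time: 5.08
ee_pos: [0.4833, 0.2344, 0.2964]
eef_rot: [2.224, 2.219, 0.001]
wrist_force: [-0.4, -1.1, 0.1]
finger_gap: 0.0855
```

```bash
cat >> h.py <<'E'
def circ(P):
    A=np.c_[2*P[:,0],2*P[:,1],np.ones(len(P))];s=np.linalg.lstsq(A,(P**2).sum(1),rcond=None)[0]
    return np.round([s[0],s[1],np.sqrt(s[2]+s[0]**2+s[1]**2)],4)
def state():
    o=observe();R,_=cv2.Rodrigues(o["eef_rot"]);print("t",round(o["time"],2),"tcp",o["ee_pos"].round(4),"F",o["wrist_force"].round(2),"gap",round(o["finger_gap"],4),"q",o["q"].round(2));print(R.round(4))
E
python3 - <<'E'
from h import *
state()
d=get_image("wrist");cv2.imwrite("pics/w1.png",d["img"]);np.save("pics/w1.npy",cloud(d))
for k in ["slot_yellow"]: print([(np.round(x["point"],4),x["score"],proj(d,x["point"])) for x in spot_in(k,d)])
W=cloud(d);print(np.histogram(W[...,2][np.isfinite(W[...,2])],np.arange(-.004,.05,.002)))
E
```

```text
t 5.08 tcp [0.4833 0.2344 0.2964] F [-0.41 -1.14  0.11] gap 0.0855 q [ 0.33  0.32  1.71 -0.    1.11  0.33]
[[ 2.3e-03  1.0e+00  5.0e-04]
 [ 1.0e+00 -2.3e-03  1.0e-04]
 [ 1.0e-04  5.0e-04 -1.0e+00]]
[(array([0.4833, 0.2376, 0.014 ]), 0.89, array([279.72217399, 175.24877305]))]
(array([    10,  13339, 127018,  24594,    114,     84,     95,    696,
         5565,   1800,   2638,   1468,    422,    337,    791,   1670,
          212,     41,     30,     30,     21,     12,      2,      2,
           18,    107,    934]), array([-0.004, -0.002,  0.   ,  0.002,  0.004,  0.006,  0.008,  0.01 ,
        0.012,  0.014,  0.016,  0.018,  0.02 ,  0.022,  0.024,  0.026,
        0.028,  0.03 ,  0.032,  0.034,  0.036,  0.038,  0.04 ,  0.042,
        0.044,  0.046,  0.048,  0.05 ]))
```

View pics/w1.png

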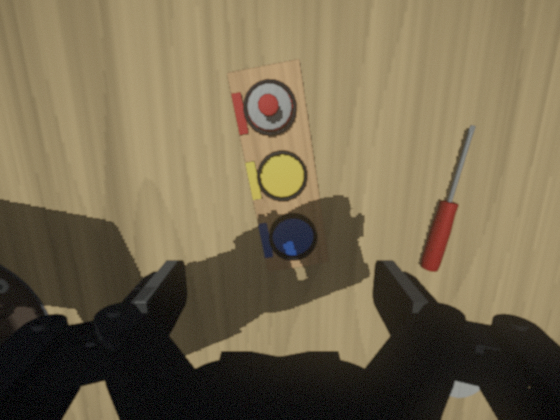

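The wrist view shows the rack. Red, holding the red weight, is at (269,105), the empty yellow slot is at (282,175), and blue is at (293,237). The yellow tab is on the -x side.

Run:
```python
from h import *
for n in ["w1","scene0","side0"]:
    W=np.load(f"pics/{n}.npy");img=cv2.imread(f"pics/{n}.png")
    hsv=cv2.cvtColor(img,cv2.COLOR_BGR2HSV)
    c=(.4825,.237);r=np.hypot(W[...,0]-c[0],W[...,1]-c[1])
    yel=(hsv[...,0]>20)&(hsv[...,0]<35)&(hsv[...,1]>170)&(r<.027)
    P=W[yel];print(n,"floor",len(P),P.mean(0).round(4),np.percentile(P[:,2],[5,50,95]).round(4))
    top=(W[...,2]>.0235)&(W[...,2]<.03)&(r<.037)
    P=W[top];print(" rim",len(P),circ(P[:,:2]) if len(P)>5 else "",np.percentile(P[:,2],[50]) if len(P) else "", "bbox mid",(P.min(0)+P.max(0))/2)
W=np.load("pics/w1.npy")
for c in [(.47,.32),(.495,.152)]:
    r=np.hypot(W[...,0]-c[0],W[...,1]-c[1]);P=W[(W[...,2]>.0235)&(W[...,2]<.03)&(r<.04)];print(circ(P[:,:2]),len(P))
```

```text
w1 floor 75 [0.4827 0.2491 0.372 ] [0.3609 0.3721 0.3812]
 rim 591 [0.4861 0.2382 0.0302] [0.02688511] bbox mid [0.48614697 0.23780465 0.02675559]
scene0 floor 151 [0.4802 0.2398 0.0177] [0.0145 0.0176 0.0213]
 rim 91 [0.4847 0.2372 0.0304] [0.02638059] bbox mid [0.4835605  0.23686205 0.02677323]
side0 floor 427 [0.4841 0.2356 0.0162] [0.0137 0.0159 0.0197]
 rim 198 [0.4856 0.2395 0.0303] [0.02568045] bbox mid [0.48549341 0.23867922 0.02651473]
[0.4712 0.3215 0.0302] 686
[0.5007 0.1549 0.0302] 531
```

Request:
servo_tool(plan=[[[-2.4,0.2,0],[0,0,0],-1],[[-2.4,0.2,0],[0,0,0],-1],[[-2.4,0.2,0],[0,0,0],-1],[[-2.4,0.2,0],[0,0,0],-1],[[-2.4,0.2,0],[0,0,0],-1],[[-2.4,0.2,0],[0,0,0],-1],[[-2.4,0.2,0],[0,0,0],-1],[[-2.4,0.2,0],[0,0,0],-1],[[-2.4,0.2,0],[0,0,0],-1],[[-2.4,0.2,0],[0,0,0],-1],[[-2.4,0.2,0],[0,0,0],-1],[[-2.4,0.2,0],[0,0,0],-1],[[-2.4,0.2,0],[0,0,0],-1],[[-2.4,0.2,0],[0,0,0],-1],[[-2.4,0.2,0],[0,0,0],-1],[[-2.4,0.2,0],[0,0,0],-1],[[-2.4,0.2,0],[0,0,0],-1],[[-2.4,0.2,0],[0,0,0],-1],[[0,0,0],[0,0,0],-1]])

```text
time: 7.55
ee_pos: [0.5184, -0.1965, 0.296]
eef_rot: [-2.222, -2.22, -0.0]
wrist_force: [0.3, 0.9, -0.7]
finger_gap: 0.0851
```

Run:
```python
from h import *
state()
d=get_image("wrist");cv2.imwrite("pics/w2.png",d["img"]);W=cloud(d);np.save("pics/w2.npy",W)
c=(.5215,-.198);r=np.hypot(W[...,0]-c[0],W[...,1]-c[1])
for z0,z1,R in [(.057,.063,.09),(.072,.078,.035),(.12,.138,.04),(.144,.149,.035),(.152,.18,.03),(.183,.192,.03)]:
    P=W[(r<R)&(W[...,2]>z0)&(W[...,2]<z1)];print(z0,len(P),P.mean(0).round(4),circ(P[:,:2]),np.median(P[:,2]).round(4),((P.min(0)+P.max(0))/2).round(4))
```

```text
t 7.55 tcp [ 0.5184 -0.1965  0.296 ] F [ 0.3   0.88 -0.72] gap 0.0851 q [-0.48  0.34  1.67  0.    1.13 -0.48]
[[ 6.e-04  1.e+00 -3.e-04]
 [ 1.e+00 -6.e-04  3.e-04]
 [ 3.e-04 -3.e-04 -1.e+00]]
0.057 9000 [ 0.521  -0.1913  0.0611] [ 0.5213 -0.2017  0.0561] 0.0611 [ 0.521  -0.1996  0.0607]
0.072 143 [ 0.5189 -0.1821  0.0758] [ 0.5203 -0.1983  0.0214] 0.0759 [ 0.5173 -0.184   0.075 ]
0.12 102 [ 0.5202 -0.1775  0.1288] [ 0.5212 -0.1996  0.0248] 0.1285 [ 0.5211 -0.1801  0.1289]
0.144 1374 [ 0.5209 -0.1945  0.1479] [ 0.5212 -0.1998  0.0198] 0.148 [ 0.521  -0.1992  0.1465]
0.152 178 [ 0.5206 -0.191   0.1667] [ 0.5211 -0.1995  0.0106] 0.1673 [ 0.5209 -0.1932  0.1661]
0.183 580 [ 0.5211 -0.1987  0.1878] [ 0.5211 -0.1989  0.0076] 0.1879 [ 0.521  -0.1995  0.1865]
```

View pics/w2.png

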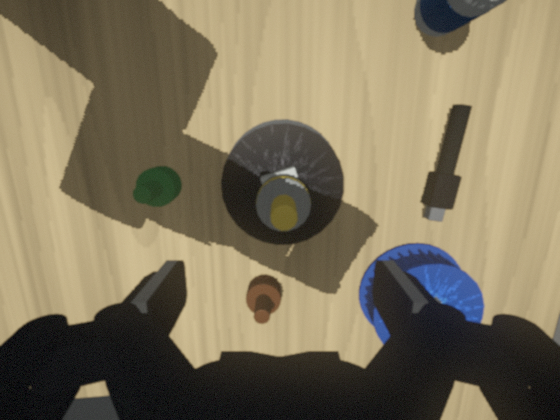

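Request:
servo_tool(plan=[[[-0.25,0.28,0],[0,0,0],-1],[[0,0,2],[0,0,0],-1],[[0,0,2],[0,0,0],-1],[[0,0,2],[0,0,0],-1],[[0,0,2],[0,0,0],-1],[[0,0,1.5],[0,0,0],-1],[[0,0,1.5],[0,0,0],-1],[[0,0,1],[0,0,0],-1],[[0,0,0.5],[0,0,0],-1],[[0,0,0],[0,0,0],-1],[[0,0,0],[0,0,0],-1]], newtons=40)

```text
time: 8.98
ee_pos: [0.5213, -0.1991, 0.1717]
eef_rot: [2.221, 2.221, 0.001]
wrist_force: [1.1, -0.7, -0.1]
finger_gap: 0.0855
```

Run:
```python
from h import *
state()
d=get_image("side");cv2.imwrite("pics/s3.png",cv2.resize(d["img"][100:240,230:420],None,fx=4,fy=4))
```

```text
t 8.97 tcp [ 0.5213 -0.1991  0.1717] F [ 1.08 -0.73 -0.09] gap 0.0855 q [-0.48  0.49  1.81  0.    0.84 -0.48]
[[ 1.e-04  1.e+00  7.e-04]
 [ 1.e+00 -1.e-04 -2.e-04]
 [-2.e-04  7.e-04 -1.e+00]]
```

View pics/s3.png

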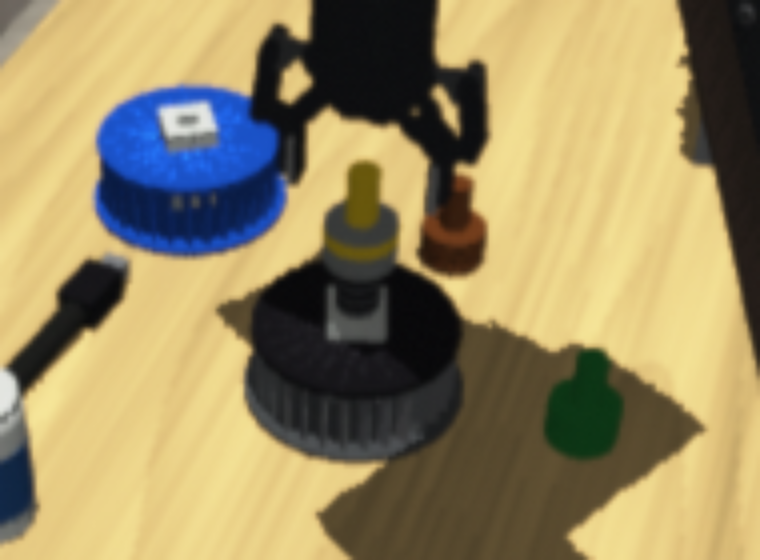

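The yellow knob, at crop (365,190), is centred between the jaws, so I'll close.

Request:
servo_tool(plan=[[[0,0,0],[0,0,0],0],[[0,0,0],[0,0,0],0.3],[[0,0,0],[0,0,0],0.5],[[0,0,0],[0,0,0],1],[[0,0,0],[0,0,0],1],[[0,0,0],[0,0,0],1],[[0,0,0],[0,0,0],1],[[0,0,0],[0,0,0],1]], newtons=40)

```text
time: 10.02
ee_pos: [0.5213, -0.199, 0.1714]
eef_rot: [2.221, 2.221, 0.0]
wrist_force: [1.3, -0.0, 3.8]
finger_gap: 0.0208
```

Request:
servo_tool(plan=[[[0,0,-0.2],[0,0,0],1],[[0,0,-0.3],[0,0,0],1],[[0,0,-0.5],[0,0,0],1],[[0,0,-0.5],[0,0,0],1],[[0,0,-0.5],[0,0,0],1],[[0,0,-0.5],[0,0,0],1],[[0,0,-0.5],[0,0,0],1],[[0,0,-0.5],[0,0,0],1],[[0,0,0],[0,0,0],1]])

```text
time: 11.15
ee_pos: [0.5213, -0.199, 0.2067]
eef_rot: [2.221, 2.221, 0.0]
wrist_force: [0.1, 0.3, -5.0]
finger_gap: 0.0209
```

Run:
```python
from h import *
state()
d=get_image("side");cv2.imwrite("pics/s4.png",cv2.resize(d["img"][100:240,230:420],None,fx=4,fy=4))
W=cloud(d);c=(.5212,-.199);r=np.hypot(W[...,0]-c[0],W[...,1]-c[1])
for z0,z1,R in [(.057,.063,.09),(.085,.12,.04),(.155,.178,.035),(.19,.215,.018)]:
    P=W[(r<R)&(W[...,2]>z0)&(W[...,2]<z1)];print(z0,len(P),P.mean(0).round(4),circ(P[:,:2]))
P=W[(r<.035)&(W[...,2]>.12)];print(np.histogram(P[:,2],np.arange(.12,.24,.005))[0])
```

```text
t 11.15 tcp [ 0.5213 -0.199   0.2067] F [ 0.1  0.3 -5. ] gap 0.0209 q [-0.48  0.44  1.77  0.    0.92 -0.48]
[[ 0.e+00  1.e+00  6.e-04]
 [ 1.e+00 -0.e+00 -2.e-04]
 [-2.e-04  6.e-04 -1.e+00]]
0.057 1126 [ 0.5189 -0.1888  0.0599] [ 0.5215 -0.1973  0.0546]
0.085 120 [ 0.5188 -0.1878  0.1034] [ 0.5212 -0.1966  0.0134]
0.155 141 [ 0.5166 -0.1801  0.1668] [ 0.5212 -0.1975  0.0238]
0.19 87 [ 0.5221 -0.1899  0.2024] [ 0.5218 -0.1939  0.0094]
[ 46  23   0   0   0   2  24  30  30  27  32  37 103  13  20  31  30  37
  29  36  53  23  20]
```

View pics/s4.png

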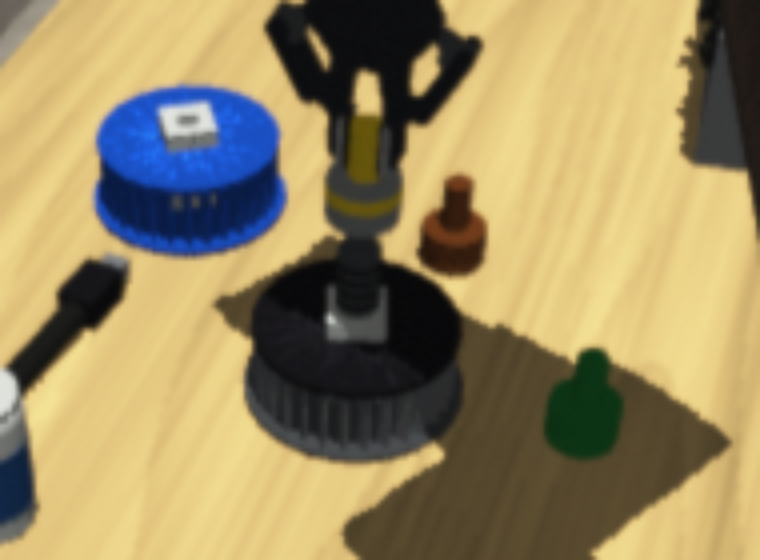

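The weight is lifted clear and upright at crop (365,190). The gauge is still seated and the wheel hasn't moved. Next I carry it to the slot.

Request:
servo_tool(plan=[[[0.5,0,-0.5],[0,0,0],1],[[1.2,-0.1,-0.5],[0,0,0],1],[[2.4,-0.2,0],[0,0,0],1],[[2.4,-0.2,0],[0,0,0],1],[[2.6,-0.2,0],[0,0,0],1],[[2.6,-0.2,0],[0,0,0],1],[[2.6,-0.2,0],[0,0,0],1],[[2.6,-0.2,0],[0,0,0],1],[[2.6,-0.2,0],[0,0,0],1],[[2.6,-0.2,0],[0,0,0],1],[[2.6,-0.2,0],[0,0,0],1],[[2.6,-0.2,0],[0,0,0],1],[[2.6,-0.2,0],[0,0,0],1],[[2.6,-0.2,0],[0,0,0],1],[[2.6,-0.2,0],[0,0,0],1],[[2.6,-0.2,0],[0,0,0],1],[[2.4,-0.2,0],[0,0,0],1],[[2.2,-0.23,0],[0,0,0],1],[[1.4,0,0],[0,0,0],1]])

```text
time: 13.58
ee_pos: [0.4872, 0.2394, 0.2166]
eef_rot: [-2.22, -2.223, -0.0]
wrist_force: [-0.1, 0.3, -5.3]
finger_gap: 0.0212
```

Request:
servo_tool(plan=[[[0,0,0],[0,0,0],1],[[0,0,2],[0,0,0],1],[[0,0,2],[0,0,0],1],[[0,0,2],[0,0,0],1],[[0,0,2],[0,0,0],1],[[0,0,1.5],[0,0,0],1],[[0,0,0],[0,0,0],1],[[0,0,0],[0,0,0],1]])

```text
time: 14.58
ee_pos: [0.4882, 0.238, 0.1219]
eef_rot: [2.221, 2.221, 0.001]
wrist_force: [-0.7, -0.2, -5.2]
finger_gap: 0.0206
```

Run:
```python
from h import *
state()
for n in ["side","wrist","scene"]:
    d=get_image(n);cv2.imwrite(f"pics/{n}5.png",d["img"]);W=cloud(d);np.save(f"pics/{n}5.npy",W)
    r=np.hypot(W[...,0]-.486,W[...,1]-.238)
    P=W[(W[...,2]>.024)&(W[...,2]<.03)&(r<.038)];print(n,"rim",len(P),circ(P[:,:2]) if len(P)>9 else "")
    for z0,z1 in [(.055,.09),(.087,.097),(.1,.11)]:
        P=W[(W[...,2]>z0)&(W[...,2]<z1)&(r<.032)];print(z0,len(P),circ(P[:,:2]) if len(P)>9 else "")
    P=W[r<.03];print(np.histogram(P[:,2],np.arange(0,.14,.005))[0])
a=cv2.imread("pics/side5.png")[230:420,180:360];b=cv2.imread("pics/scene5.png")[110:250,280:430]
cv2.imwrite("pics/c5.png",np.hstack([cv2.resize(a,(400,422)),cv2.resize(b,(400,422))]))
```

```text
t 14.57 tcp [0.4882 0.238  0.1219] F [-0.66 -0.25 -5.18] gap 0.0206 q [0.33 0.54 1.89 0.   0.71 0.33]
[[ 2.e-04  1.e+00  8.e-04]
 [ 1.e+00 -2.e-04  4.e-04]
 [ 4.e-04  8.e-04 -1.e+00]]
side rim 125 [0.4857 0.2395 0.0302]
0.055 149 [0.4879 0.2381 0.0247]
0.087 152 [0.4855 0.2425 0.0192]
0.1 32 [0.4886 0.2485 0.009 ]
[  0   0  73 251  22  37   0   0   0   0   0   0   0  21  42  24  31  31
  44 199  15  17  24  43  28  41  41  85]
wrist rim 1001 [0.4859 0.2386 0.0301]
0.055 582 [0.4877 0.2374 0.0249]
0.087 471 [0.4877 0.238  0.0245]
0.1 331 [0.4894 0.2443 0.0079]
[   0    0    1 1279   26  398    0    0    0    0    0    0    0   34
  156  131   99  162  249 2615  146  185  326  452  527  568  663 2434]
scene rim 66 [0.4844 0.2374 0.0305]
0.055 90 [0.4868 0.2374 0.0237]
0.087 57 [0.4884 0.2353 0.0214]
0.1 38 [0.4909 0.2324 0.0147]
[  0   0  25 132  21  25   1   0   0   0   0   0   0   7  18  21  18  26
  13  77  29   9  14  16  19  19  18  25]
```

View pics/c5.png

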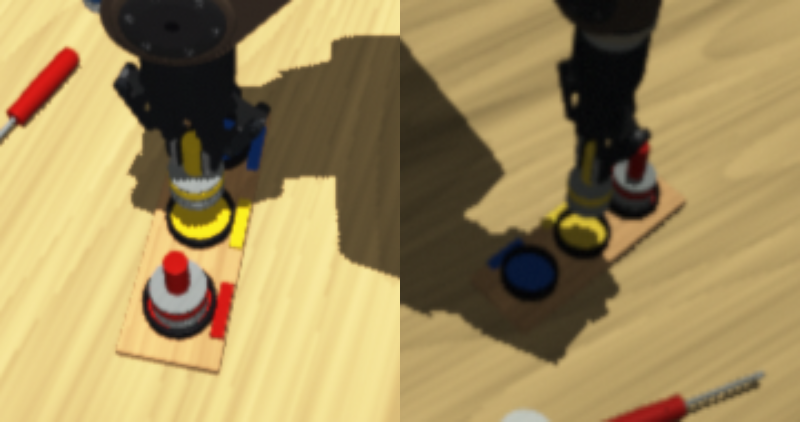

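View pics/wrist5.png

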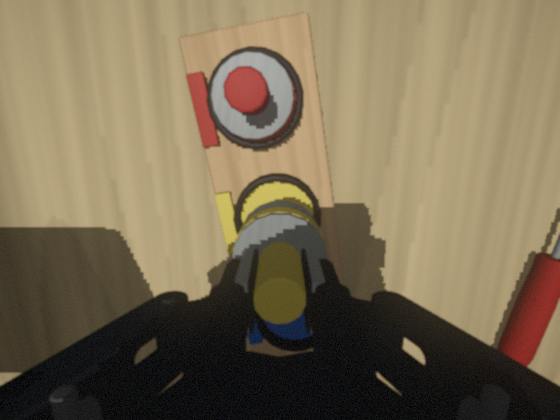

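Side and wrist pictures agree: the weight hangs level over the yellow slot, about 2 mm too far in +x. The red weight and rack are undisturbed. I'll correct and lower.

Request:
servo_tool(plan=[[[0.1,-0.21,0],[0,0,0],1],[[0,0,1],[0,0,0],1],[[0,0,1],[0,0,0],1],[[0,0,1],[0,0,0],1],[[0,0,0.3],[0,0,0],1],[[0,0,0],[0,0,0],1],[[0,0,0],[0,0,0],1]])

```text
time: 15.6
ee_pos: [0.4859, 0.2391, 0.0885]
eef_rot: [2.221, 2.221, 0.001]
wrist_force: [0.1, 0.0, -5.0]
finger_gap: 0.0209
```

Run:
```python
from h import *
state()
for n in ["side","wrist"]:
    d=get_image(n);cv2.imwrite(f"pics/{n}6.png",d["img"]);W=cloud(d)
    r=np.hypot(W[...,0]-.486,W[...,1]-.238)
    P=W[(W[...,2]>.023)&(W[...,2]<.029)&(r<.038)&(r>.026)];print(n,"rim",len(P),circ(P[:,:2]) if len(P)>9 else "")
    P=W[(W[...,2]>.036)&(W[...,2]<.06)&(r<.032)];print(len(P),circ(P[:,:2]) if len(P)>9 else "")
    P=W[r<.03];print(np.histogram(P[:,2],np.arange(0,.14,.005))[0])
```

```text
t 15.6 tcp [0.4859 0.2391 0.0885] F [ 0.05  0.01 -5.  ] gap 0.0209 q [0.34 0.59 1.91 0.   0.63 0.34]
[[-0.e+00  1.e+00  5.e-04]
 [ 1.e+00  0.e+00  2.e-04]
 [ 2.e-04  5.e-04 -1.e+00]]
side rim 135 [0.4856 0.2395 0.0302]
145 [0.4856 0.2394 0.0246]
[  0   0  33  74  18  33   9  28  29  32  26  35 166  45  13  21  35  32
  37  32  75  38  19  37  39  38   5  25]
wrist rim 1359 [0.4859 0.2386 0.0302]
694 [0.4854 0.2384 0.0249]
[   0    0    0  708   27  518    2  126  136  127  136  187 1140 1690
  166  261  437  506  558  641 1426 1689  582  914  821 1037  118  376]
```

View pics/wrist6.png

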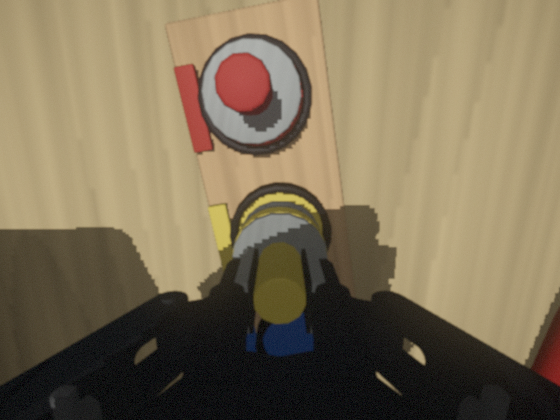

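Centred to within 0.5 mm in both views. I'll lower slowly and watch the force.

Request:
servo_tool(plan=[[[0,0,0.5],[0,0,0],1],[[0,0,0.3],[0,0,0],1],[[0,0,0.3],[0,0,0],1],[[0,0,0.2],[0,0,0],1],[[0,0,0.1],[0,0,0],1],[[0,0,0],[0,0,0],1]])

```text
time: 16.45
ee_pos: [0.4857, 0.2391, 0.0742]
eef_rot: [-2.221, -2.221, 0.0]
wrist_force: [-0.3, 0.3, -4.1]
finger_gap: 0.0209
```

Request:
servo_tool(plan=[[[0,0,0.1],[0,0,0],1],[[0,0,0],[0,0,0],1]])

```text
time: 16.7
ee_pos: [0.4858, 0.2391, 0.0733]
eef_rot: [-2.221, -2.221, -0.0]
wrist_force: [-0.0, 0.3, -4.8]
finger_gap: 0.0209
```

Request:
servo_tool(plan=[[[0,0,0.1],[0,0,0],1],[[0,0,0.05],[0,0,0],1],[[0,0,0],[0,0,0],1]])

```text
time: 17.08
ee_pos: [0.486, 0.2391, 0.0725]
eef_rot: [2.221, 2.221, 0.001]
wrist_force: [-1.5, -0.1, 5.1]
finger_gap: 0.0211
```

Request:
servo_tool(plan=[[[0,0,0.05],[0,0,0],1],[[0,0,0],[0,0,0],1]])

```text
time: 17.32
ee_pos: [0.486, 0.2391, 0.0724]
eef_rot: [2.221, 2.221, 0.002]
wrist_force: [-2.0, -1.3, 12.1]
finger_gap: 0.0211
```

Firm contact at the expected floor height, so I'll release.

Request:
servo_tool(plan=[[[0,0,0],[0,0,0],0.4],[[0,0,0],[0,0,0],0.2],[[0,0,0],[0,0,0],0],[[0,0,0],[0,0,0],-0.4],[[0,0,0],[0,0,0],-0.7],[[0,0,0],[0,0,0],-0.7]])

```text
time: 18.08
ee_pos: [0.4858, 0.2391, 0.0713]
eef_rot: [-2.221, -2.221, -0.0]
wrist_force: [-0.3, 0.3, 0.2]
finger_gap: 0.0729
```

Run:
```python
from h import *
state()
for n in ["side","wrist"]:
    d=get_image(n);cv2.imwrite(f"pics/{n}7.png",d["img"]);W=cloud(d)
    r=np.hypot(W[...,0]-.486,W[...,1]-.238)
    P=W[(W[...,2]>.023)&(W[...,2]<.029)&(r<.038)&(r>.026)];print(n,"rim",len(P),circ(P[:,:2]) if len(P)>9 else "")
    P=W[(W[...,2]>.031)&(W[...,2]<.046)&(r<.032)];print(len(P),circ(P[:,:2]) if len(P)>9 else "")
    P=W[(W[...,2]>.055)&(W[...,2]<.083)&(r<.02)];print("knob",len(P),circ(P[:,:2]) if len(P)>9 else "")
    P=W[r<.03];h=np.histogram(P[:,2],np.arange(0.04,.1,.0025));print(h[0])
a=cv2.imread("pics/side7.png")[230:420,180:360];b=cv2.imread("pics/wrist7.png")
cv2.imwrite("pics/c7.png",np.hstack([cv2.resize(a,(300,316)),cv2.resize(b,(421,316))]))
```

```text
t 18.07 tcp [0.4858 0.2391 0.0713] F [-0.3   0.27  0.2 ] gap 0.0729 q [0.34 0.62 1.92 0.   0.6  0.34]
[[ 0.e+00  1.e+00 -0.e+00]
 [ 1.e+00 -0.e+00  1.e-04]
 [ 1.e-04 -0.e+00 -1.e+00]]
side rim 148 [0.4857 0.2396 0.0301]
118 [0.4848 0.2408 0.0229]
knob 80 [0.4854 0.24   0.01  ]
[ 18  25 115 137  31   8   7   4   9   6   9   7   8   8   5   8   8   6
  32  53   2   0   0]
wrist rim 1733 [0.4858 0.2385 0.0303]
561 [0.4854 0.2385 0.0249]
knob 1142 [0.4853 0.2386 0.0106]
[  95  116  189 3834  311   81   71   82   86   91   94   94  111  109
  115  127  132  141  172 1932   80    0    0]
```

View pics/c7.png

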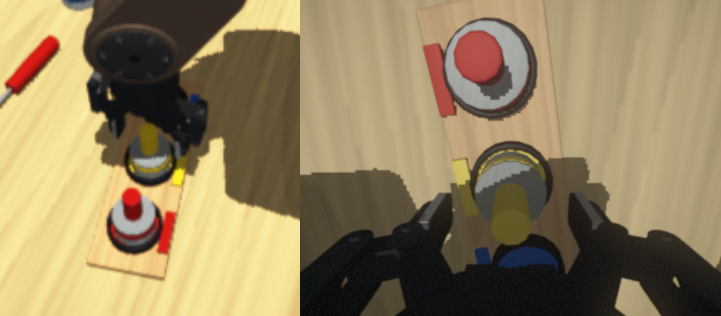

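The weight is home: its top face is at z≈0.049, level with its red neighbour, centred on the rim and untouched. I'll raise and return to the gauge.

Request:
servo_tool(plan=[[[0,0,-0.5],[0,0,0],-0.8],[[0,0,-1],[0,0,0],-1],[[0,0,-2],[0,0,0],-1],[[0,0,-2.5],[0,0,0],-1],[[0,0,-3],[0,0,0],-1],[[0,0,-3],[0,0,0],-1],[[0,0,-2],[0,0,0],-1]])

```text
time: 19.05
ee_pos: [0.4858, 0.2391, 0.2135]
eef_rot: [2.221, 2.221, 0.003]
wrist_force: [0.1, 0.5, -0.6]
finger_gap: 0.0856
```

Request:
servo_tool(plan=[[[-2.4,0.2,0],[0,0,0],-1],[[-2.4,0.2,0],[0,0,0],-1],[[-2.4,0.2,0],[0,0,0],-1],[[-2.4,0.2,0],[0,0,0],-1],[[-2.4,0.2,0],[0,0,0],-1],[[-2.4,0.2,0],[0,0,0],-1],[[-2.4,0.2,0],[0,0,0],-1],[[-2.4,0.2,0],[0,0,0],-1],[[-2.4,0.2,0],[0,0,0],-1],[[-2.4,0.2,0],[0,0,0],-1],[[-2.4,0.2,0],[0,0,0],-1],[[-2.4,0.2,0],[0,0,0],-1],[[-2.4,0.2,0],[0,0,0],-1],[[-2.4,0.2,0],[0,0,0],-1],[[-2.4,0.2,0],[0,0,0],-1],[[-2.4,0.2,0],[0,0,0],-1],[[-2.4,0.2,0],[0,0,0],-1],[[-2.9,0.1,0],[0,0,0],-1],[[0,0,0],[0,0,0],-1],[[0,0,0],[0,0,0],-1]])

```text
time: 21.55
ee_pos: [0.5205, -0.1975, 0.2116]
eef_rot: [-2.222, -2.221, -0.0]
wrist_force: [0.1, -0.0, -0.1]
finger_gap: 0.0855
```

Run:
```python
from h import *
state()
for n in ["wrist","side"]:
    d=get_image(n);cv2.imwrite(f"pics/{n}8.png",d["img"]);W=cloud(d);np.save(f"pics/{n}8.npy",W)
    c=(.5212,-.199);r=np.hypot(W[...,0]-c[0],W[...,1]-c[1])
    for z0,z1,R in [(.057,.063,.09),(.072,.078,.035),(.085,.12,.022),(.122,.128,.022)]:
        P=W[(r<R)&(W[...,2]>z0)&(W[...,2]<z1)]
        if len(P)>9: print(z0,len(P),P.mean(0).round(4),circ(P[:,:2]),((P.min(0)+P.max(0))/2).round(4))
```

```text
t 21.55 tcp [ 0.5205 -0.1975  0.2116] F [ 0.13 -0.01 -0.09] gap 0.0855 q [-0.48  0.44  1.77  0.    0.93 -0.48]
[[ 2.e-04  1.e+00  1.e-04]
 [ 1.e+00 -2.e-04  2.e-04]
 [ 2.e-04  1.e-04 -1.e+00]]
0.057 16466 [ 0.5211 -0.1943  0.0611] [ 0.5211 -0.1997  0.0544] [ 0.5212 -0.1996  0.0608]
0.072 800 [ 0.5215 -0.19    0.076 ] [ 0.5213 -0.1996  0.0201] [ 0.521  -0.1947  0.075 ]
0.085 374 [ 0.5209 -0.1875  0.1038] [ 0.5211 -0.1996  0.0149] [ 0.5211 -0.1909  0.1025]
0.122 1305 [ 0.5211 -0.1988  0.126 ] [ 0.5211 -0.199   0.0105] [ 0.521  -0.1993  0.125 ]
0.057 1136 [ 0.5184 -0.1885  0.0599] [ 0.5212 -0.1973  0.0547] [ 0.5216 -0.1981  0.06  ]
0.072 79 [ 0.5189 -0.191   0.0746] [ 0.5211 -0.1993  0.0202] [ 0.5214 -0.1995  0.075 ]
0.085 123 [ 0.5192 -0.1882  0.1028] [ 0.5215 -0.1977  0.0138] [ 0.5214 -0.1913  0.1025]
0.122 68 [ 0.5209 -0.1968  0.1249] [ 0.5211 -0.1974  0.0111] [ 0.5213 -0.1984  0.1252]
```

View pics/wrist8.png

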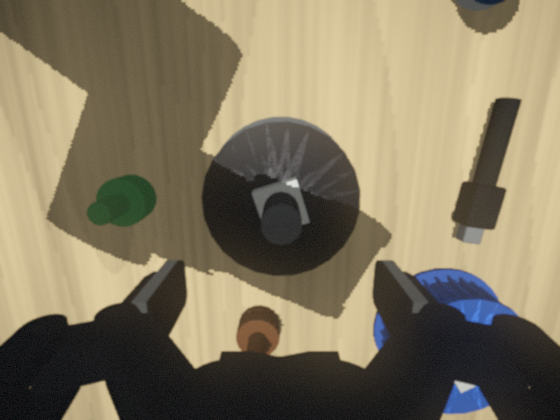

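View pics/side8.png

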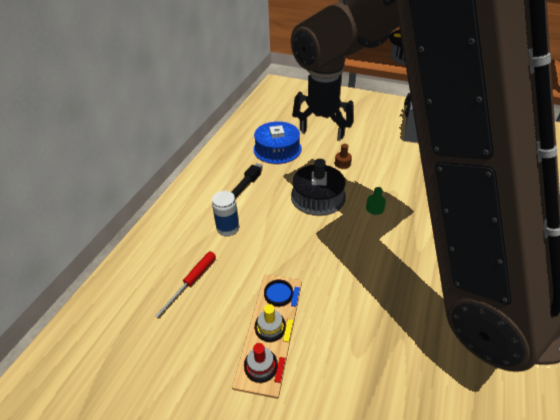

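The yellow weight stands in the yellow slot at side (269,325). The gauge handle is at wrist (282,220), upright in the hub. I'll descend to it.

Request:
servo_tool(plan=[[[-0.18,0.06,0],[0,0,0],-1],[[0,0,2],[0,0,0],-1],[[0,0,2],[0,0,0],-1],[[0,0,2],[0,0,0],-1],[[0,0,2],[0,0,0],-1],[[0,0,1.5],[0,0,0],-1],[[0,0,1],[0,0,0],-1],[[0,0,0.2],[0,0,0],-1],[[0,0,0],[0,0,0],-0.5],[[0,0,0],[0,0,0],-0.2],[[0,0,0],[0,0,0],-0.2]], newtons=30)

```text
time: 23.02
ee_pos: [0.5215, -0.1998, 0.1047]
eef_rot: [2.221, 2.221, 0.0]
wrist_force: [0.6, -0.4, 1.2]
finger_gap: 0.0514
```

Run:
```python
from h import *
state()
d=get_image("side");cv2.imwrite("pics/s9.png",cv2.resize(d["img"][100:240,230:420],None,fx=4,fy=4))
```

```text
t 23.02 tcp [ 0.5215 -0.1998  0.1047] F [ 0.63 -0.42  1.23] gap 0.0514 q [-0.48  0.58  1.86  0.    0.7  -0.48]
[[ 0.e+00  1.e+00  6.e-04]
 [ 1.e+00 -0.e+00 -3.e-04]
 [-3.e-04  6.e-04 -1.e+00]]
```

View pics/s9.png

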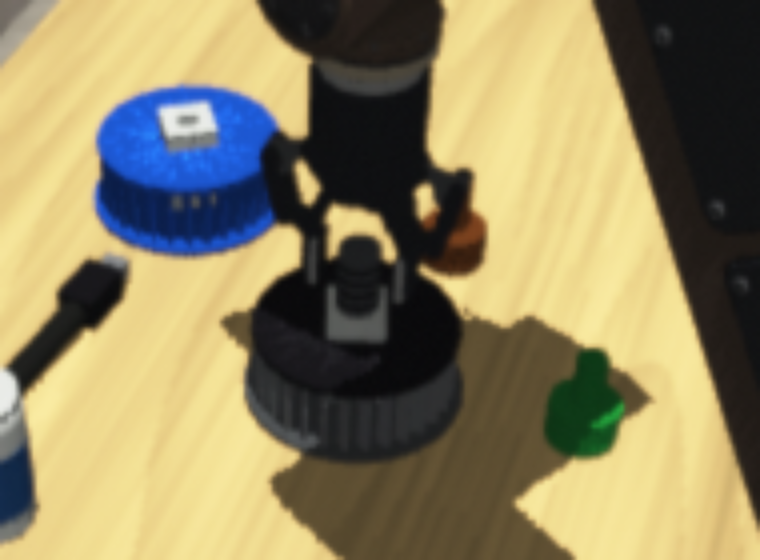

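The handle, at crop (358,270), is centred between the half-closed pads. Closing.

Request:
servo_tool(plan=[[[0,0,0],[0,0,0],0.1],[[0,0,0],[0,0,0],0.3],[[0,0,0],[0,0,0],0.5],[[0,0,0],[0,0,0],0.7],[[0,0,0],[0,0,0],1],[[0,0,0],[0,0,0],1],[[0,0,0],[0,0,0],1]], newtons=30)

```text
time: 23.95
ee_pos: [0.5216, -0.1998, 0.1045]
eef_rot: [2.221, 2.221, 0.0]
wrist_force: [1.4, 1.0, 4.9]
finger_gap: 0.0292
```

Run:
```python
from h import *
state();print(observe()["ft_torque"])
```

```text
t 23.95 tcp [ 0.5216 -0.1998  0.1045] F [1.36 1.01 4.88] gap 0.0292 q [-0.48  0.59  1.86  0.    0.69 -0.48]
[[ 0.e+00  1.e+00  6.e-04]
 [ 1.e+00 -0.e+00 -2.e-04]
 [-2.e-04  6.e-04 -1.e+00]]
[ 0.11495993 -0.18894303 -0.0087608 ]
```

Grip found with low side load. I'll draw up slowly, 15 mm first.

Request:
servo_tool(plan=[[[0,0,-0.1],[0,0,0],1],[[0,0,-0.2],[0,0,0],1],[[0,0,-0.3],[0,0,0],1],[[0,0,-0.3],[0,0,0],1],[[0,0,-0.3],[0,0,0],1],[[0,0,-0.3],[0,0,0],1],[[0,0,0],[0,0,0],1],[[0,0,0],[0,0,0],1]])

```text
time: 24.95
ee_pos: [0.5213, -0.1997, 0.1192]
eef_rot: [-2.221, -2.221, -0.0]
wrist_force: [0.0, -0.3, -3.2]
finger_gap: 0.0293
```

Run:
```python
from h import *
state();print(observe()["ft_torque"])
```

```text
t 24.95 tcp [ 0.5213 -0.1997  0.1192] F [ 0.05 -0.29 -3.22] gap 0.0293 q [-0.48  0.56  1.85  0.    0.73 -0.48]
[[-0.e+00  1.e+00 -1.e-04]
 [ 1.e+00  0.e+00  1.e-04]
 [ 1.e-04 -1.e-04 -1.e+00]]
[ 0.01187708 -0.01374929  0.00553024]
```

The load is just the gauge's own weight, so nothing is binding. Going on to 42 mm.

Request:
servo_tool(plan=[[[0,0,-0.2],[0,0,0],1],[[0,0,-0.3],[0,0,0],1],[[0,0,-0.3],[0,0,0],1],[[0,0,-0.3],[0,0,0],1],[[0,0,-0.3],[0,0,0],1],[[0,0,-0.3],[0,0,0],1],[[0,0,-0.3],[0,0,0],1],[[0,0,-0.3],[0,0,0],1],[[0,0,-0.3],[0,0,0],1],[[0,0,-0.1],[0,0,0],1],[[0,0,0],[0,0,0],1],[[0,0,0],[0,0,0],1],[[0,0,0],[0,0,0],1]])

```text
time: 26.58
ee_pos: [0.5213, -0.1997, 0.1462]
eef_rot: [-2.221, -2.221, -0.0]
wrist_force: [-0.2, 0.4, -3.2]
finger_gap: 0.0291
```

Run:
```python
from h import *
state();print(observe()["ft_torque"])
a=[]
for n in ["side","scene"]:
    d=get_image(n);cv2.imwrite(f"pics/{n}10.png",d["img"]);W=cloud(d)
    c=(.5212,-.199);r=np.hypot(W[...,0]-c[0],W[...,1]-c[1])
    for z0,z1,R in [(.057,.063,.09),(.08,.112,.02),(.12,.165,.022)]:
        P=W[(r<R)&(W[...,2]>z0)&(W[...,2]<z1)]
        if len(P)>9: print(n,z0,len(P),circ(P[:,:2]))
    hsv=cv2.cvtColor(d["img"],cv2.COLOR_BGR2HSV);y=(hsv[...,0]>20)&(hsv[...,0]<35)&(hsv[...,1]>130)&(r<.02)&(W[...,2]>.07)
    P=W[y];print("yellow band z",len(P),np.percentile(P[:,2],[0,5,50,95,100]).round(4) if len(P) else "")
    P=W[(r<.02)&(W[...,2]>.07)];print(np.histogram(P[:,2],np.arange(.07,.18,.005))[0])
    P=W[(np.hypot(W[...,0]-.486,W[...,1]-.238)<.028)];print("disc/knob",np.histogram(P[:,2],np.arange(.04,.1,.0025))[0])
    u,v=map(int,proj(d,(.521,-.199,.1)));a.append(cv2.resize(d["img"][v-50:v+50,u-65:u+65],(390,300)))
    u,v=map(int,proj(d,(.486,.238,.05)));a.append(cv2.resize(d["img"][v-50:v+50,u-65:u+65],(390,300)))
cv2.imwrite("pics/c10.png",np.vstack([np.hstack(a[:2]),np.hstack(a[2:])]))
```

```text
t 26.57 tcp [ 0.5213 -0.1997  0.1462] F [-0.23  0.36 -3.23] gap 0.0291 q [-0.48  0.52  1.83  0.    0.79 -0.48]
[[-0.e+00  1.e+00 -2.e-04]
 [ 1.e+00  0.e+00  2.e-04]
 [ 2.e-04 -2.e-04 -1.e+00]]
[ 0.015494   -0.01412678  0.03792652]
side 0.057 1168 [ 0.5214 -0.1972  0.0546]
side 0.08 52 [ 0.5206 -0.196   0.006 ]
side 0.12 194 [ 0.521  -0.1975  0.0151]
yellow band z 19 [0.083  0.0832 0.0894 0.0962 0.0962]
[50 33  9  9  6  9 10  9  0  9 15 22 12 20 19 18 20 22 27 64  2]
disc/knob [  9  19 113 160  16  10   5   9   5   8   7   5  12   5   7   6   8  10
  44  36   5   0   0]
scene 0.057 1454 [ 0.5211 -0.1996  0.0542]
scene 0.08 40 [ 0.5205 -0.199   0.007 ]
scene 0.12 48 [ 0.5247 -0.2     0.014 ]
yellow band z 14 [0.0821 0.0822 0.0886 0.0943 0.0952]
[36 82  6  5 11  7  8  3  0  2  6  3  3  6  3  5  4  2  4  9  0]
disc/knob [14 12 22 49 36  8  6  1  4  6  3  7  2  5  3  6  5  3 10 16  8  1  0]
```

View pics/c10.png

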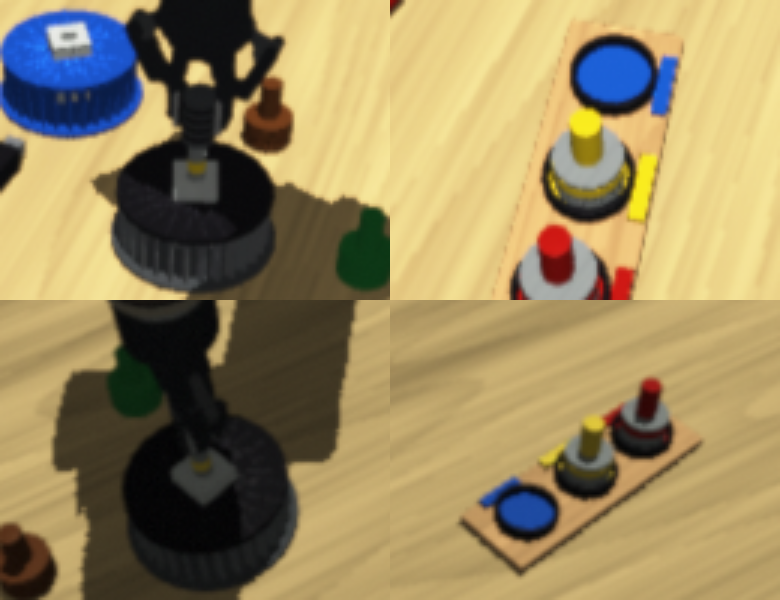

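The crop shows the yellow band whole at (197,167), from z 0.083 to 0.096, about 8 mm above the hub top. No red is visible, and the weight is home in the yellow slot. Handing in.

Run:
```python
from h import *
state();sign_off()
```

```text
t 26.68 tcp [ 0.5213 -0.1997  0.1462] F [ 0.44 -0.18 -2.75] gap 0.0289 q [-0.48  0.52  1.83  0.    0.79 -0.48]
[[-0.e+00  1.e+00 -1.e-04]
 [ 1.e+00  0.e+00  1.e-04]
 [ 1.e-04 -1.e-04 -1.e+00]]
the job is handed in; nothing more can be done
```

I set the yellow weight down fully home in the yellow slot. I then drew the gauge about 42 mm straight up and handed the job in at 26.7 s, still holding it; no verdict is reported.

**Last checks:**
- **Weight:** its top face was about 32 mm above the slot floor, as it should be when home. It was centred on the rim to about 0.5 mm in the wrist picture, and to about 2 mm in the coarser side picture. The fingers were clear of it.
- **Gauge:** the whole yellow band shows, from about 8 mm above the hub top, with no red visible. The wrist force was only the gauge's own weight (about 3 N) with no notable side load, so it is not binding.
- **Wheel and bystanders:** the wheel stayed within measurement noise of its start. The red weight, can, coil and screwdriver looked undisturbed in the pictures; I did not measure their positions at the end.

No check failed. The cameras differed from one another by only 1–2 mm, within their stated calibration.

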